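# Count the line selector round to its fourth click and accept

## Robot

A 6-joint arm with a two-finger parallel gripper is mounted at the origin on the work surface. World frame = base frame: x ahead of the robot, y to its left, z up, the work surface at z = 0. Lengths are in m, angles in degrees, forces in N, time in s.
With the tool pointing down it reaches from about 0.35 to 0.875 m from the base axis. Payload 4.2 kg.
Tool frame: the origin (TCP) lies on the centre line of the jaws, within the pads' length; the fingertips stand 19 mm ahead of it and the grasp point (between the pads) is the TCP; z points along the fingers, y is the line along which they close (so a half turn about z gives the same grasp; the last joint's range is limited). The gripper opens to 87 mm and grips with 3 to 60 N. Pads are 19 mm wide; open, the fingers measure 117 mm over their backs; the gripper's body (75 mm by 190 mm) begins 51 mm behind the grasp point.
Start: joints at [82.483, 22.042, 0.453, 0, -68.411, -14.817], TCP at [0.237, 0.578, 0.242] pointing down, gripper open.
Joint ranges: [-179.83, 179.83], [-69.29, 118.12], [-61.27, 80.66], [-181.25, 117.63], [-171.15, -9.14], [-177.46, 177.46]. Speed limits (degrees/s): [159.86, 159.86, 180, 180, 180, 180].

## Interface

Orientations are given as a 3x3 rotation matrix whose columns are the frame's x, y, z axes.
In Python, from station import sense, capture, finish_job, search_frame, masks_of gives the robot as it stands.
- The arm moves only by the tool drive_tool, never from a script. Its argument "rows" is a list of rows, each a list of 7 numbers: the opening in per cent of the stroke, from 0 (shut) to 100 (fully open), then the shift along the world's x, y, z in mm, then the turn, a rotation vector about the world's x, y, z in rad. In form: [[fingers, dx, dy, dz, wx, wy, wz], ...]. A call has 1 to 5 rows; each row shifts and turns the commanded pose from where the row before left it; what a row does not reach is not made up. A row lasts 1/12 s, in which the tool goes at most 41.7 mm and 7.16 degrees, less where a joint would pass 70% of its speed; a pose out of reach is approached as far as the arm can. A call is refused whole if a number of a shift passes 41.7 or a number of a turn 0.125, either way. A call with a gripper value outside its range is refused whole. The fingers move at their own pace and stop on an object; the grip force is fixed at half the most. Time passes only in rows, so rows that do not move let the fingers close. It gives the time, the measured TCP pose, the force, the opening and the grip force at its end, in the units of the state.
- sense(): the state, without advancing time (a new reading comes with each control period).
- capture(name): name is "scene" or "top"; returns a dict with "frame" (384x512x3 uint8, red, green, blue), "z_map" (384x512 float32, m along the optical axis (not along the pixel's ray), 0 where there is no reading), "fx", "fy", "cx", "cy" (pixels), "distortion" ([k1, k2, p1, p2, k3] as OpenCV has them; the pictures are not rectified), "R" (3x3) and "t" (3): a world point X has camera coordinates R X + t. Camera axes: x right, y down, z forward; pixel columns grow to the right and rows downward; lengths in m; the calibration is good to about 2 mm. A picture is of the moment at which its call begins.
- finish_job(): hands the job in; it is judged then, once.
Trained networks look in a picture, given as the dict that the camera call returned (one of the last four; its "shot" number tells which), for a name from the list of things; names that differ only in an ending like _2 or _b are one class to them, and where a whole thing is asked for, a point or a joint stands for the part that bears it (a point fixed in the world has none). Each returns a list of dicts, best first, with "p" (0 to 1); they miss things now and then, are a little off and sometimes report something else, mostly with a low value. They report only what shows in the picture. A call takes as long as a camera call.
- search_frame(label, picture): "xy" ([column, row] in pixels, amid what is visible of it).
- masks_of(label, picture): "region" (384x512 bool, what is visible of it) and "xy" ([column, row] in pixels, amid what is visible of it).
The state is a dict: "time_s": time; "joints": joint angles; "joint_velocities": joint speeds; "effort": joint torques, N m; "tcp_pos": TCP position; "ee_rot": TCP orientation; "wrist_force": force on the tool from outside, world axes, zero at the start; "moment": the same for the moment, N m; "gripper_width": opening from 0.0 (shut) to 1.0 (fully open); "gripper_force": force on a finger pad.
Only numpy, scipy, OpenCV 4.12 (cv2) and the standard library are available. Lean on these libraries where they do the work, as an engineer would, in place of code of your own. Each camera call takes 0.05 s, during which the arm holds its last target. There are 200 camera calls.

## Task

Set the line selector on the flat switch box: with a fingertip, push its pointer handle anticlockwise (seen from above) all the way back to its first mark, the long one, then push it clockwise exactly four clicks, to the fifth mark. With the handle resting in that click, press the round button on the small square station right down and let it come up again. Push gently, never take the handle between the fingers, and leave the loose things on the bench where they lie.

Things in the scene. Friction and masses are not known exactly. Their poses are not given: they have to be found in the camera images.
- selector (a joint): Turn of the handle about its vertical axis, rad: 0 at the first (long) mark, growing CLOCKWISE seen from above. Eight clicks 0.5236 rad (30 degrees) apart, 0 to 3.665, rigid stops 0.02 beyond. About 0.13 N m (2.5 to 4 N near the handle's end) takes it out of a click; past half-way it snaps by itself into the next and stays. Starts in any click but the first two.
- selector_axis (a point): On the handle's axis, on top of the black dial disc (132 mm across, top 57 mm above the bench, eight white marks near its rim, the first longer). Fixed to the box; z up, x and y along its sides. The box below is grey, 150 x 150 mm, 53 mm high, screwed down, centred here. The handle points 105 degrees minus the joint value, anticlockwise from this x axis.
- pointer (a point): On the handle's top face and centre line, 40 mm from the axis; x points outward along the handle, z up. The handle is a grey bar 12 mm wide, reaching 52 mm out from the axis on the pointing side (white line on top), 12 mm on the other; top 28 mm, underside 6 mm above the dial disc. Round hub at the axis, 28 mm across, 27 mm high.
- accept_top (a point): Centre of the top face of the black round push button (32 mm across, in a round aluminium collar) when released; moves down with it. z up. The button sits on a fixed grey station, 72 x 72 mm and 45 mm high, beside the switch box, on its left or right.
- accept (a joint): Travel of the push button, m: 0 released, 0.006 fully down. A spring returns it; about 5 N holds it fully down.
- module_mid (a point): Middle of a loose black converter module with green terminal strips at its ends, 94 x 50 mm and 50 mm high, 0.3 kg, on the other side of the switch box. Leave it alone.
- driver_mid (a point): Middle of a loose screwdriver, 180 mm long, lying on the bench. Leave it alone.
- tray_mid (a point): Middle of a loose grey open parts tray, 90 x 70 mm and 30 mm high, on the bench. Leave it alone.

How it is judged (in metres and radians):
On the way, in this order (a step that is already met when the one before it is completed fails the run):
1. the handle is back in the first click (value of joint selector below 0.12 rad), for 0.2 s.
2. the handle rests in the click four on from the first (value of joint selector between 1.96 and 2.23 rad and value of joint accept below 0.002 m), for 0.3 s.
3. the button is pressed down with the handle in that click (value of joint selector between 1.96 and 2.23 rad and value of joint accept above 0.0045 m), for 0.05 s.
At the end, for the whole second after the job is handed in: The selector rests in the fourth click from the first mark (2.09 rad, give or take 0.13), the button is up again (under 1.5 mm down), and the module, screwdriver and tray are within 25 mm of where they began (value of joint selector between 1.96 and 2.23 rad and velocity of joint selector between -0.05 and 0.05 rad/s and value of joint accept below 0.0015 m and distance of each of module_mid, driver_mid, tray_mid from where it was at the start of the episode below 0.025 m); the robot touches nothing.
It fails at once if the button is pressed while the handle is not in the fourth click (value of joint accept above 0.003 m and not (value of joint selector between 1.96 and 2.23 rad)).
It fails at once if the handle is taken between the fingers (y of the grasp point in the frame of pointer between -0.008 and 0.008 m and x of the grasp point in the frame of pointer between -0.045 and 0.012 m and z of the grasp point in the frame of pointer below 0.011 m).
It fails at once if the handle is pushed with more than 30 N (contact force between the fingers and selector above 30 N).
It fails at once if a loose thing is moved by more than 25 mm or lifted (not (distance of each of module_mid, driver_mid, tray_mid from where it was at the start of the episode below 0.025 m)).
It also fails if it takes over 64 s, if anything falls off the work surface, if the arm or the gripper's body presses on something with over 40 N, if the wrist force passes 120 N, or if a joint passes its speed limit or range.

## Working session

There is one attempt and no reset: what is moved stays moved. The work goes in short steps, Python scripts to look and compute and a tool call to move; the robot and the scene stay as the last step left them, time stands still between calls to the robot, and variables do not carry over. Pictures are saved under pics/ and viewed, at most 10 in all, crops included, and the job is handed in when it is done.

Besides the shell and the picture viewer there is one more tool, called as name(argument=value, ...), one argument or row to a line, values as JSON. drive_tool: Moves the arm, as the interface text tells. Its arguments: {"type":"object","properties":{"rows":{"type":"array"}},"required":["rows"]}

```bash
mkdir -p pics
cat > h.py <<'E'
import numpy as np, cv2
from station import sense, capture, finish_job, search_frame, masks_of
def K(c): return np.array([[c["fx"],0,c["cx"]],[0,c["fy"],c["cy"]],[0,0,1.]])
def px2w(c,xy,z):  # intersect pixel ray with world plane z
    u=cv2.undistortPoints(np.array([[xy]],float),K(c),np.array(c["distortion"]))[0,0]
    R=np.array(c["R"]);t=np.array(c["t"]); d=R.T@np.array([u[0],u[1],1]); o=-R.T@t
    return o+d*(z-o[2])/d[2]
def w2px(c,P):
    return cv2.projectPoints(np.array(P,float).reshape(-1,3),cv2.Rodrigues(np.array(c["R"]))[0],np.array(c["t"]),K(c),np.array(c["distortion"]))[0][:,0]
def save(c,n,crop=None,s=1):
    f=c["frame"][:,:,::-1]
    if crop: x0,x1,y0,y1=crop; f=f[y0:y1,x0:x1]
    cv2.imwrite("pics/"+n,cv2.resize(f,None,fx=s,fy=s,interpolation=cv2.INTER_CUBIC))
E
python3 - <<'E'
from h import *
t=capture("top"); s=capture("scene")
cv2.imwrite("pics/a.png",np.vstack([t["frame"],s["frame"]])[:,:,::-1][:, :])
cv2.imwrite("pics/a.png",cv2.resize(np.hstack([t["frame"],s["frame"]])[:,:,::-1],(800,300)))
save(t,"top0.png",None,1.56)
zs=dict(selector=.085,pointer=.085,accept=.05,accept_top=.05,module_mid=.05,driver_mid=.015,tray_mid=.02)
for n,z in zs.items():
  for nm,c in(("top",t),("scene",s)):
    for r in search_frame(n,c)[:2]: print(n,nm,np.round(r["xy"],1),round(r["p"],2),np.round(px2w(c,r["xy"],z),3))
print(-np.array(t["R"]).T@t["t"]); st=sense(); print(st["ee_rot"],st["time_s"],st["wrist_force"])
E
```

```text
selector top [262.2 200.2] 0.72 [0.58  0.059 0.085]
selector scene [246.5 206.5] 0.64 [0.591 0.046 0.085]
pointer top [263.7 199. ] 0.62 [0.583 0.055 0.085]
pointer scene [247.3 204.5] 0.67 [0.589 0.05  0.085]
accept top [202.5 201.7] 0.49 [0.582 0.203 0.05 ]
accept_top top [266.7 207.7] 0.69 [0.566 0.046 0.05 ]
accept_top top [202.9 204.2] 0.62 [0.576 0.202 0.05 ]
accept_top scene [291.8 162.8] 0.69 [0.579 0.205 0.05 ]
module_mid top [325.4 218.5] 0.65 [ 0.539 -0.099  0.05 ]
module_mid scene [181.2 256.7] 0.81 [ 0.557 -0.106  0.05 ]
driver_mid top [162.3 210.1] 0.94 [0.565 0.309 0.015]
driver_mid scene [319.1 141.6] 0.9 [0.576 0.313 0.015]
tray_mid top [292.9 147.6] 0.56 [ 0.727 -0.028  0.02 ]
tray_mid scene [278.1 286.1] 0.91 [ 0.729 -0.019  0.02 ]
[0.47545951 0.11432569 0.90422643]
[[ 9.25002970e-01 -3.79959872e-01  1.42466951e-05]
 [-3.79959872e-01 -9.25002968e-01  6.67886696e-05]
 [-1.21987791e-05 -6.71928903e-05 -9.99999998e-01]] 0.8 [ 0.49883855 -0.21368554  0.19142846]
```

View pics/top0.png

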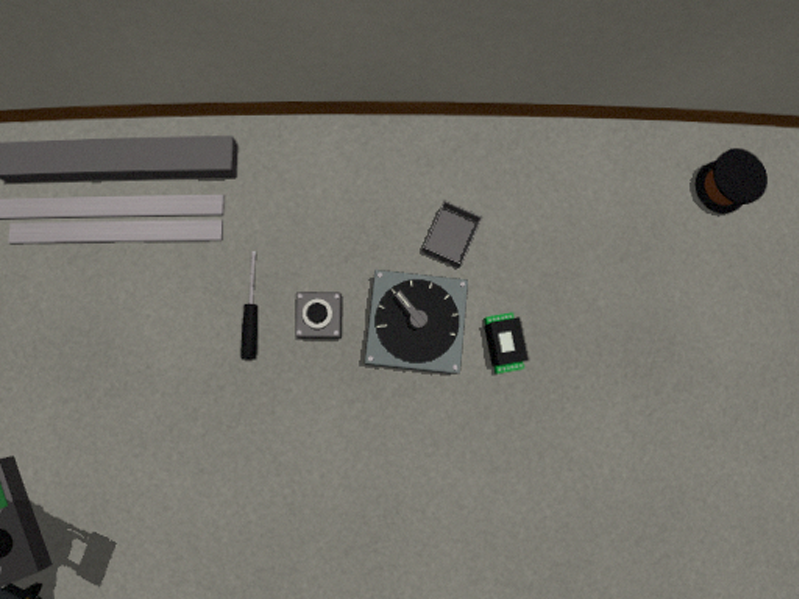

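View pics/a.png

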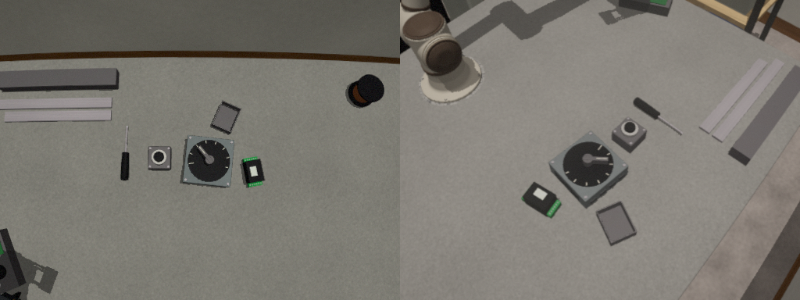

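Run:
```python
from h import *
t=capture("top"); s=capture("scene")
save(t,"top1.png",(180,350,125,245),4.7)
# rectified view of dial plane z=.057, 0.5mm/px, up=+x, left=+y, centre guess
cx,cy=.573,.048
for c,n in((t,"t"),(s,"s")):
    g=np.arange(-80,80,.4)/1000
    X=cx-g[:,None]+0*g[None]; Y=cy-g[None]+0*g[:,None]
    p=w2px(c,np.stack([X,Y,0*X+.057],-1)).astype(np.float32).reshape(len(g),len(g),2)
    im=cv2.remap(c["frame"],p[...,0],p[...,1],cv2.INTER_CUBIC); cv2.imwrite(f"/tmp/{n}.png",im[:,:,::-1])
a=np.hstack([cv2.imread("/tmp/t.png"),cv2.imread("/tmp/s.png")]); cv2.imwrite("pics/rect.png",a); print(a.shape)
```

```text
(400, 800, 3)
```

View pics/rect.png

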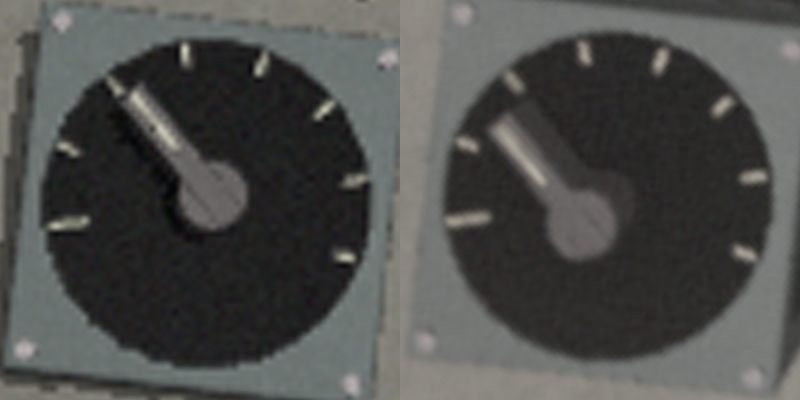

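View pics/top1.png

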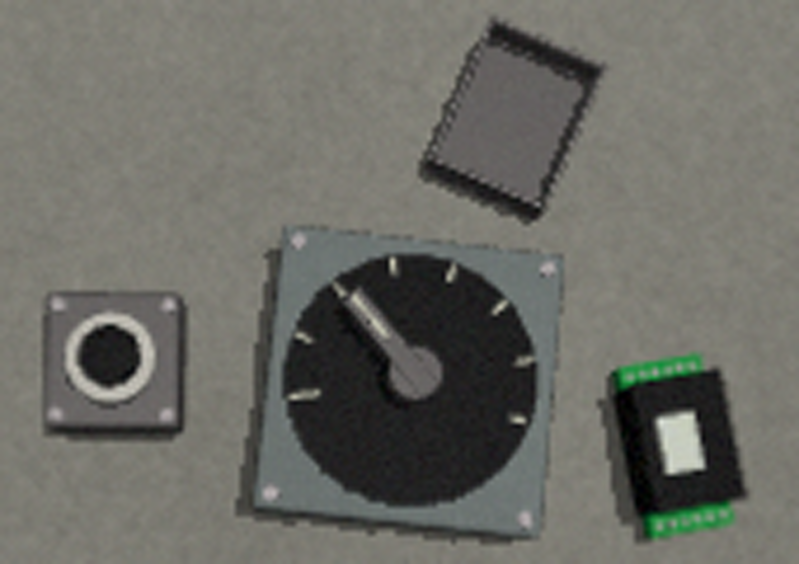

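Run:
```python
from h import *
t=capture("top"); s=capture("scene")
for n,c in(("t",t),("s",s)):
    R=np.array(c["R"]);T=np.array(c["t"])
    u0,v0=w2px(c,[.578,.203,.05])[0]
    ys,xs=np.mgrid[0:384,0:512]; z=c["z_map"]
    m=(np.hypot(xs-u0,ys-v0)<25)&(z>0)
    u=cv2.undistortPoints(np.stack([xs[m],ys[m]],-1).astype(float)[:,None],K(c),np.array(c["distortion"]))[:,0]
    P=(np.c_[u*z[m][:,None],z[m]]-T)@R
    f=c["frame"][m].astype(int).sum(1)
    st=(P[:,2]>.03)
    print(n,"station bbox mid",(P[st].min(0)+P[st].max(0))/2, "z pct",np.percentile(P[st][:,2],[10,50,90,99]))
    br=st&(f>450)&(np.hypot(*(P[:,:2]-[.578,.203]).T)<.03)
    print(" collar",(P[br].min(0)+P[br].max(0))/2,np.median(P[br],0),br.sum())
    dk=st&(f<150)&(np.hypot(*(P[:,:2]-[.578,.203]).T)<.025)
    print(" button",(P[dk].min(0)+P[dk].max(0))/2,np.median(P[dk],0),dk.sum())
    for p in([.54,.03,.057],[.574,.0455,.084]):
        a=np.round(w2px(c,p)[0]).astype(int); zz=z[a[1],a[0]]; 
        q=cv2.undistortPoints(np.array([[a]],float),K(c),np.array(c["distortion"]))[0,0]
        print(" chk",p,(np.array([*q,1])*zz-T)@R)
# plan
ax=np.array([.574,.0455])
for nm,a,sg in(("ccw start",38.3,-1),("cw start",98.3,1)):
    a=np.radians(a);u=np.array([np.cos(a),np.sin(a)]);n=np.array([-u[1],u[0]])
    print(nm,ax+.038*u+sg*.028*n)
```

```text
t station bbox mid [0.58373381 0.20147434 0.05075087] z pct [0.04127448 0.04498925 0.06524679 0.06828254]
 collar [0.58385999 0.20109979 0.05693851] [0.58260542 0.19830925 0.0559169 ] 117
 button [0.58396097 0.20003395 0.06636434] [0.58370846 0.20005316 0.06601215] 122
 chk [0.54, 0.03, 0.057] [0.54042832 0.02882    0.05695006]
 chk [0.574, 0.0455, 0.084] [0.57384059 0.04514399 0.08394534]
s station bbox mid [0.58672515 0.20035452 0.05077282] z pct [0.04103788 0.04690375 0.06687406 0.06993162]
 collar [0.58634319 0.19939957 0.05768487] [0.59529248 0.19120433 0.05826803] 79
 button [0.58831387 0.19828024 0.06719979] [0.58911652 0.19788458 0.06798598] 109
 chk [0.54, 0.03, 0.057] [0.5402812  0.02960782 0.05712409]
 chk [0.574, 0.0455, 0.084] [0.57513352 0.04446353 0.08676479]
ccw start [0.62117531 0.04707786]
cw start [0.54080774 0.07906001]
```

drive_tool(
  rows=[
    [0,19,-26,0,0,0,-0.026],
    [0,19,-26,0,0,0,-0.026],
    [0,19,-26,0,0,0,-0.026],
    [0,19,-26,0,0,0,-0.026],
    [0,19,-26,0,0,0,-0.026],
  ],
)

```text
time_s: 1.42
tcp_pos: [0.3331, 0.4469, 0.2417]
ee_rot: [[0.868, -0.497, 0.0], [-0.497, -0.868, 0.0], [-0.0, -0.0, -1.0]]
wrist_force: [-0.0, -0.3, -0.2]
gripper_width: 0.704
gripper_force: 0.0
```

drive_tool(
  rows=[
    [0,19,-27,0,0,0,-0.026],
    [0,19,-27,0,0,0,-0.026],
    [0,19,-27,0,0,0,-0.026],
    [0,19,-27,0,0,0,-0.026],
    [0,19,-27,0,0,0,-0.026],
  ],
)

```text
time_s: 1.83
tcp_pos: [0.4282, 0.3117, 0.2418]
ee_rot: [[0.796, -0.606, 0.0], [-0.606, -0.796, 0.0], [0.0, -0.001, -1.0]]
wrist_force: [0.9, 0.2, 0.3]
gripper_width: 0.323
gripper_force: 0.0
```

drive_tool(
  rows=[
    [0,19,-27,0,0,0,-0.026],
    [0,19,-27,0,0,0,-0.026],
    [0,19,-27,0,0,0,-0.026],
    [0,19,-27,0,0,0,-0.026],
    [0,19,-27,0,0,0,-0.026],
  ],
)

```text
time_s: 2.25
tcp_pos: [0.5232, 0.1767, 0.2418]
ee_rot: [[0.71, -0.704, 0.0], [-0.704, -0.71, 0.0], [0.0, -0.001, -1.0]]
wrist_force: [-0.3, 0.6, 0.5]
gripper_width: 0.018
gripper_force: 0.0
```

drive_tool(
  rows=[
    [0,20,-26,0,0,0,-0.026],
    [0,20,-26,0,0,0,-0.026],
    [0,20,-26,0,0,0,-0.026],
    [0,20,-26,0,0,0,-0.026],
    [0,19,-26,0,0,0,-0.026],
  ],
)

```text
time_s: 2.67
tcp_pos: [0.6224, 0.0466, 0.2416]
ee_rot: [[0.613, -0.79, 0.0], [-0.79, -0.613, 0.0], [0.0, -0.0, -1.0]]
wrist_force: [1.2, 1.3, 0.6]
gripper_width: 0.004
gripper_force: 0.0
```

drive_tool(
  rows=[
    [0,0,0,-35,0,0,0],
    [0,0,0,-35,0,0,0],
    [0,0,0,-30,0,0,0],
    [0,0,0,-25,0,0,0],
    [0,0,0,0,0,0,0],
  ],
)

```text
time_s: 3.08
tcp_pos: [0.6177, 0.0471, 0.1105]
ee_rot: [[0.613, -0.79, -0.012], [-0.79, -0.613, -0.002], [-0.005, 0.011, -1.0]]
wrist_force: [-1.0, 0.4, -0.6]
gripper_width: 0.008
gripper_force: 0.0
```

drive_tool(
  rows=[
    [0,0,0,-15,0,0,0],
    [0,0,0,-10,0,0,0],
    [0,0,0,-5,0,0,0],
    [0,0,0,0,0,0,0],
  ],
)

```text
time_s: 3.42
tcp_pos: [0.6212, 0.0481, 0.0863]
ee_rot: [[0.614, -0.789, -0.001], [-0.789, -0.614, -0.0], [-0.0, 0.001, -1.0]]
wrist_force: [-0.1, 0.6, -0.5]
gripper_width: 0.001
gripper_force: 0.0
```

Run:
```python
from h import *
t=capture("scene"); save(t,"s2.png",(170,340,140,270),4.5)
ax=np.array([.574,.0455])
st=sense();print(st["tcp_pos"],st["wrist_force"])
# poses: tcp at radius 38 along handle, offset d behind
def pos(a,d):
    a=np.radians(a);u=np.array([np.cos(a),np.sin(a)]);n=np.array([-u[1],u[0]]);return (ax+.038*u+d*n)*1000
p=np.array([622.,46.5])
for d in(-.022,-.0165): q=pos(38.3,d);print("app",np.round(q-p,1));p=q
for k in range(1,12):
    q=pos(38.3+5*k,-.0165);print(k,np.round(q-p,1));p=q
```

```text
[0.62169212 0.04819128 0.08704291] [-0.35832044 -0.67261684 -0.13089698]
app [-4.5  5.3]
app [-3.4  4.3]
1 [-1.1  3.5]
2 [-1.4  3.3]
3 [-1.7  3.2]
4 [-1.9  3.1]
5 [-2.2  2.9]
6 [-2.4  2.7]
7 [-2.7  2.4]
8 [-2.9  2.2]
9 [-3.  2.]
10 [-3.2  1.7]
11 [-3.3  1.4]
```

View pics/s2.png

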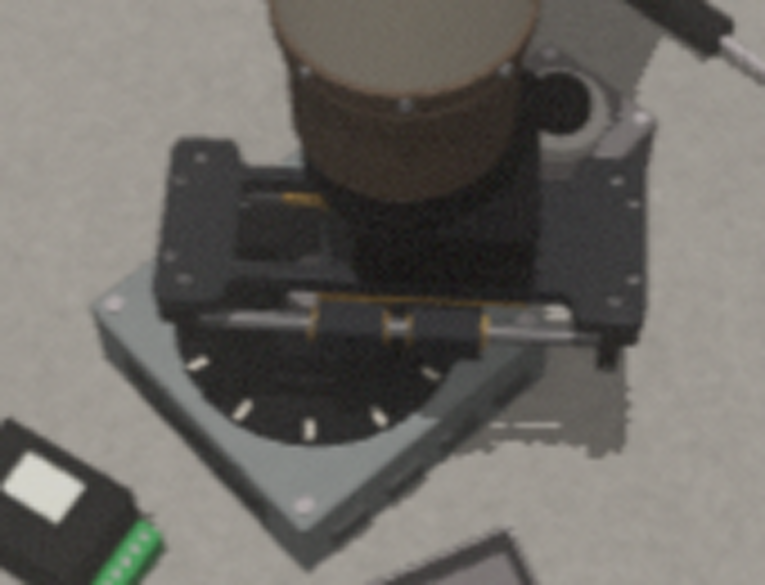

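The picture shows the shut gripper above the dial, with its body clear of the station and tray and no contact. Now the anticlockwise push.

drive_tool(
  rows=[
    [0,-4,4,0,0,0,0],
    [0,-3.5,4,0,0,0,0],
    [0,-1.1,3.5,0,0,0,0.087],
    [0,-1.4,3.3,0,0,0,0.087],
    [0,-1.7,3.2,0,0,0,0.087],
  ],
)

```text
time_s: 3.88
tcp_pos: [0.6107, 0.0661, 0.0878]
ee_rot: [[0.8, -0.6, 0.003], [-0.6, -0.8, -0.0], [0.003, -0.002, -1.0]]
wrist_force: [2.0, -2.3, -0.8]
gripper_width: 0.003
gripper_force: 1.3
```

```bash
cat >> h.py <<'E'
ax=np.array([.574,.0455])
def rel():
    st=sense(); p=st["tcp_pos"][:2]-ax; yy=np.array(st["ee_rot"])[:2,1]; a=np.degrees(np.arctan2(yy[1],yy[0]))%180
    if a>150:a-=180
    u=np.array([np.cos(np.radians(a)),np.sin(np.radians(a))]); print("t",st["time_s"],"tcp",st["tcp_pos"],"yaw",round(a,1),"rad",p@u,"off",p@[-u[1],u[0]],"F",np.round(st["wrist_force"],2),"j6",st["joints"][5])
E
python3 -c "
from h import *
rel()"
```

```text
t 3.8833 tcp [0.61073285 0.06611764 0.08779407] yaw 53.1 rad 0.03854370468984951 off -0.01699330364240286 F [ 1.98 -2.31 -0.8 ] j6 31.737890259853017
```

drive_tool(
  rows=[
    [0,-1.9,3.1,0,0,0,0.087],
    [0,-2.2,2.9,0,0,0,0.087],
    [0,-2.4,2.7,0,0,0,0.087],
    [0,-2.7,2.4,0,0,0,0.087],
    [0,0,0,0,0,0,0],
  ],
)

```text
time_s: 4.3
tcp_pos: [0.6012, 0.0778, 0.0878]
ee_rot: [[0.956, -0.293, 0.003], [-0.293, -0.956, 0.0], [0.003, -0.001, -1.0]]
wrist_force: [0.7, 0.0, 1.0]
gripper_width: 0.006
gripper_force: 0.7
```

drive_tool(
  rows=[
    [0,-2.9,2.2,0,0,0,0.087],
    [0,-3.0,2.0,0,0,0,0.087],
    [0,-3.2,1.7,0,0,0,0.087],
    [0,-3.3,1.4,0,0,0,0.087],
    [0,0,0,0,0,0,0],
  ],
)

```text
time_s: 4.72
tcp_pos: [0.5877, 0.0851, 0.0873]
ee_rot: [[0.999, 0.048, 0.001], [0.048, -0.999, 0.001], [0.001, -0.001, -1.0]]
wrist_force: [0.8, -0.1, -0.3]
gripper_width: 0.002
gripper_force: 0.0
```

```bash
python3 -c "
from h import *
rel()"
```

```text
t 4.7167 tcp [0.58772389 0.08512181 0.08733987] yaw 92.7 rad 0.03892207713429684 off -0.01559823120160738 F [ 0.83 -0.07 -0.32] j6 68.91189805178472
```

drive_tool(
  rows=[
    [0,6,0,0,0,0,0],
    [0,0,0,35,0,0,0],
    [0,0,0,35,0,0,0],
    [0,-20,0,20,0,0,0.049],
    [0,-33,0,0,0,0,0.049],
  ],
)

```text
time_s: 5.13
tcp_pos: [0.5464, 0.0858, 0.1818]
ee_rot: [[0.989, 0.144, 0.012], [0.144, -0.99, 0.003], [0.012, -0.001, -1.0]]
wrist_force: [0.5, 0.9, -0.3]
gripper_width: 0.006
gripper_force: 0.0
```

drive_tool(
  rows=[
    [0,-35,0,0,0,0,0],
    [0,-35,0,0,0,0,0],
    [0,-35,0,0,0,0,0],
    [0,-20,0,0,0,0,0],
  ],
)

```text
time_s: 5.47
tcp_pos: [0.413, 0.0837, 0.1765]
ee_rot: [[0.99, 0.141, -0.002], [0.141, -0.99, -0.0], [-0.002, -0.0, -1.0]]
wrist_force: [0.4, 0.3, -0.0]
gripper_width: 0.007
gripper_force: 0.0
```

Run:
```python
from h import *
rel()
t=capture("top"); s=capture("scene")
a=[]
for c in(t,s):
    x,y=np.round(w2px(c,[.574,.0455,.07])[0]).astype(int)
    a.append(cv2.resize(c["frame"][y-45:y+45,x-45:x+45,::-1],(400,400),interpolation=cv2.INTER_CUBIC))
cv2.imwrite("pics/c3.png",np.hstack(a))
```

```text
t 5.4667 tcp [0.41300666 0.08367111 0.17652998] yaw 98.1 rad 0.06056373563309341 off 0.15397377347735677 F [ 0.41  0.25 -0.03] j6 64.47228118299903
```

View pics/c3.png

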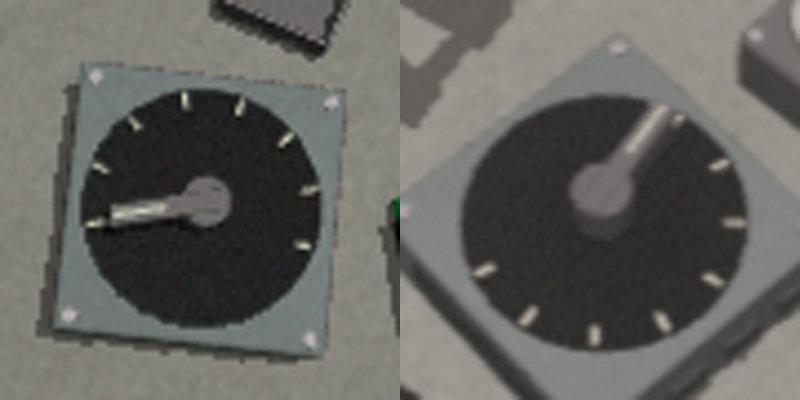

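The handle sits on the long first mark in both views: dial centre (205,203) and pointer tip (110,213) in the left crop.

drive_tool(
  rows=[
    [0,35,-1.5,0,0,0,0],
    [0,35,-1.5,0,0,0,0],
    [0,35,-1.5,0,0,0,0],
    [0,23,0,0,0,0,0],
    [0,0,0,-30,0,0,0],
  ],
)

```text
time_s: 5.98
tcp_pos: [0.5542, 0.0816, 0.1514]
ee_rot: [[0.99, 0.143, 0.016], [0.143, -0.99, 0.004], [0.017, -0.001, -1.0]]
wrist_force: [2.1, 0.3, 0.4]
gripper_width: 0.005
gripper_force: 0.0
```

drive_tool(
  rows=[
    [0,0,0,-30,0,0,0],
    [0,0,0,-20,0,0,0],
    [0,0,0,-9,0,0,0],
    [0,0,0,0,0,0,0],
    [0,0,0,0,0,0,0],
  ],
)

```text
time_s: 6.4
tcp_pos: [0.5453, 0.0801, 0.0879]
ee_rot: [[0.99, 0.144, 0.001], [0.144, -0.99, -0.0], [0.001, 0.0, -1.0]]
wrist_force: [0.3, 0.2, 0.3]
gripper_width: 0.004
gripper_force: 0.0
```

Run:
```python
from h import *
rel(); p=np.array(sense()["tcp_pos"][:2])*1000
def pos(a,d):
    a=np.radians(a);u=np.array([np.cos(a),np.sin(a)]);n=np.array([-u[1],u[0]]);return (ax+.038*u+d*n)*1000
for d in(.021,.0165): q=pos(98.3,d);print("app",np.round(q-p,1));p=q
for k in range(1,25):
    q=pos(98.3-5*k,.0165);print(k,list(np.round(q-p,1)));p=q
```

```text
t 6.4 tcp [0.54530654 0.08013934 0.08790054] yaw 98.3 rad 0.03841550879978407 off 0.023397590393580817 F [0.34 0.19 0.32] j6 73.02649640342251
app [ 2.4 -0.1]
app [4.5 0.6]
1 [np.float64(3.2), np.float64(1.8)]
2 [np.float64(3.3), np.float64(1.5)]
3 [np.float64(3.4), np.float64(1.2)]
4 [np.float64(3.5), np.float64(0.9)]
5 [np.float64(3.6), np.float64(0.6)]
6 [np.float64(3.6), np.float64(0.3)]
7 [np.float64(3.6), np.float64(-0.0)]
8 [np.float64(3.6), np.float64(-0.4)]
9 [np.float64(3.6), np.float64(-0.7)]
10 [np.float64(3.5), np.float64(-1.0)]
11 [np.float64(3.4), np.float64(-1.3)]
12 [np.float64(3.3), np.float64(-1.6)]
13 [np.float64(3.1), np.float64(-1.8)]
14 [np.float64(2.9), np.float64(-2.1)]
15 [np.float64(2.7), np.float64(-2.4)]
16 [np.float64(2.5), np.float64(-2.6)]
17 [np.float64(2.3), np.float64(-2.8)]
18 [np.float64(2.0), np.float64(-3.0)]
19 [np.float64(1.8), np.float64(-3.2)]
20 [np.float64(1.5), np.float64(-3.3)]
21 [np.float64(1.2), np.float64(-3.4)]
22 [np.float64(0.9), np.float64(-3.5)]
23 [np.float64(0.6), np.float64(-3.6)]
24 [np.float64(0.3), np.float64(-3.6)]
```

drive_tool(
  rows=[
    [0,3.5,0.3,0,0,0,0],
    [0,3.4,0.2,0,0,0,0],
    [0,3.2,1.8,0,0,0,-0.087],
    [0,3.3,1.5,0,0,0,-0.087],
    [0,3.4,1.2,0,0,0,-0.087],
  ],
)

```text
time_s: 6.82
tcp_pos: [0.5602, 0.0852, 0.0887]
ee_rot: [[0.993, -0.12, -0.001], [-0.12, -0.993, 0.0], [-0.001, 0.0, -1.0]]
wrist_force: [-3.0, 0.1, 0.6]
gripper_width: 0.001
gripper_force: 1.3
```

drive_tool(
  rows=[
    [0,3.5,0.9,0,0,0,-0.087],
    [0,3.6,0.6,0,0,0,-0.087],
    [0,3.6,0.3,0,0,0,-0.087],
    [0,3.6,0,0,0,0,-0.087],
    [0,3.6,-0.4,0,0,0,-0.087],
  ],
)

```text
time_s: 7.23
tcp_pos: [0.5783, 0.0873, 0.0888]
ee_rot: [[0.85, -0.527, -0.001], [-0.527, -0.85, 0.001], [-0.001, -0.001, -1.0]]
wrist_force: [-3.6, 2.3, 1.5]
gripper_width: 0.004
gripper_force: 2.1
```

drive_tool(
  rows=[
    [0,3.6,-0.7,0,0,0,-0.087],
    [0,3.5,-1.0,0,0,0,-0.087],
    [0,3.4,-1.3,0,0,0,-0.087],
    [0,3.3,-1.6,0,0,0,-0.087],
    [0,0,0,0,0,0,0],
  ],
)

```text
time_s: 7.65
tcp_pos: [0.5934, 0.0823, 0.0889]
ee_rot: [[0.621, -0.784, 0.001], [-0.784, -0.621, 0.001], [-0.0, -0.002, -1.0]]
wrist_force: [-1.5, 2.9, 2.1]
gripper_width: 0.004
gripper_force: 1.4
```

```bash
python3 -c "
from h import *
rel()"
```

```text
t 7.65 tcp [0.59339319 0.08231941 0.08885576] yaw 38.4 rad 0.038064662586923 off 0.01681803762297741 F [-1.46  2.93  2.14] j6 15.063755273680133
```

drive_tool(
  rows=[
    [0,3.1,-1.8,0,0,0,-0.087],
    [0,2.9,-2.1,0,0,0,-0.087],
    [0,2.7,-2.4,0,0,0,-0.087],
    [0,2.5,-2.6,0,0,0,-0.087],
    [0,2.3,-2.8,0,0,0,-0.087],
  ],
)

```text
time_s: 8.07
tcp_pos: [0.6071, 0.0707, 0.0889]
ee_rot: [[0.234, -0.972, 0.003], [-0.972, -0.234, 0.001], [-0.0, -0.003, -1.0]]
wrist_force: [-1.1, 0.8, 0.6]
gripper_width: 0.006
gripper_force: 0.3
```

drive_tool(
  rows=[
    [0,2.0,-3.0,0,0,0,-0.087],
    [0,1.8,-3.2,0,0,0,-0.087],
    [0,1.5,-3.3,0,0,0,-0.087],
    [0,1.2,-3.4,0,0,0,-0.087],
    [0,0.9,-3.5,0,0,0,-0.087],
  ],
)

```text
time_s: 8.48
tcp_pos: [0.6147, 0.0546, 0.0889]
ee_rot: [[-0.198, -0.98, 0.003], [-0.98, 0.198, 0.001], [-0.002, -0.003, -1.0]]
wrist_force: [-0.2, 1.3, -0.2]
gripper_width: 0.007
gripper_force: 0.6
```

drive_tool(
  rows=[
    [0,0.6,-3.6,0,0,0,-0.087],
    [0,0,0,0,0,0,0],
    [0,0,0,0,0,0,0],
  ],
)

```text
time_s: 8.73
tcp_pos: [0.6148, 0.0501, 0.0884]
ee_rot: [[-0.278, -0.961, 0.002], [-0.961, 0.278, 0.0], [-0.001, -0.002, -1.0]]
wrist_force: [-0.3, -0.2, 0.4]
gripper_width: 0.008
gripper_force: 0.0
```

```bash
python3 -c "
from h import *
rel()"
```

```text
t 8.7333 tcp [0.61477881 0.05012145 0.0884234 ] yaw -16.1 rad 0.03789057825000441 off 0.015766216369165694 F [-0.31 -0.24  0.41] j6 -35.8279922976428
```

drive_tool(
  rows=[
    [0,2,6,0,0,0,0],
    [0,0,0,35,0,0,0],
    [0,0,0,35,0,0,0],
    [0,-6,25,0,0,0,0],
    [0,-6,30,0,0,0,0],
  ],
)

```text
time_s: 9.15
tcp_pos: [0.6059, 0.1114, 0.1608]
ee_rot: [[-0.282, -0.959, 0.006], [-0.96, 0.282, 0.002], [-0.004, -0.005, -1.0]]
wrist_force: [-0.3, 0.6, -1.1]
gripper_width: 0.007
gripper_force: 0.0
```

drive_tool(
  rows=[
    [0,-6,30,0,0,0,0],
    [0,-7,30,0,0,0,0],
    [0,-7,28,0,0,0,0],
    [0,0,0,0,0,0,0],
    [0,0,0,0,0,0,0],
  ],
)

```text
time_s: 9.57
tcp_pos: [0.5839, 0.2011, 0.1577]
ee_rot: [[-0.277, -0.961, 0.0], [-0.961, 0.277, 0.0], [-0.0, -0.0, -1.0]]
wrist_force: [1.4, 0.1, 0.1]
gripper_width: 0.002
gripper_force: 0.0
```

Run:
```python
from h import *
rel()
t=capture("top"); s=capture("scene")
a=[]
for c in(t,s):
    x,y=np.round(w2px(c,[.574,.0455,.07])[0]).astype(int)
    a.append(cv2.resize(c["frame"][y-45:y+45,x-45:x+45,::-1],(400,400),interpolation=cv2.INTER_CUBIC))
cv2.imwrite("pics/c4.png",np.hstack(a))
```

```text
t 9.5667 tcp [0.5838778  0.20105697 0.15772718] yaw -16.1 rad -0.03352909717081207 off 0.1522213545132414 F [1.39 0.09 0.1 ] j6 -50.062230656489135
```

View pics/c4.png

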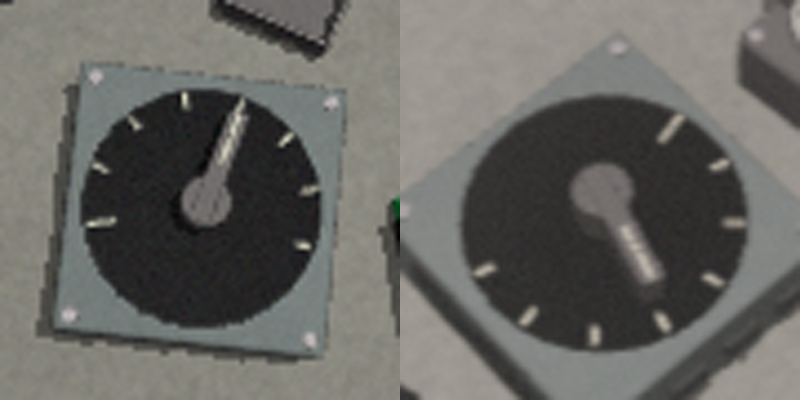

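The handle is on the fifth mark: tip (240,105), with the marks counted from the long one at (100,223). Now the button.

drive_tool(
  rows=[
    [0,1,-2,-30,0,0,0],
    [0,0,0,-25,0,0,0],
    [0,0,0,-10,0,0,0],
    [0,0,0,0,0,0,0],
    [0,0,0,0,0,0,0],
  ],
)

```text
time_s: 10.08
tcp_pos: [0.5857, 0.1964, 0.0927]
ee_rot: [[-0.282, -0.96, 0.0], [-0.96, 0.282, -0.001], [0.001, -0.0, -1.0]]
wrist_force: [0.2, -0.9, 1.8]
gripper_width: 0.003
gripper_force: 0.0
```

drive_tool(
  rows=[
    [0,0,0,-3,0,0,0],
    [0,0,0,-3,0,0,0],
    [0,0,0,-2,0,0,0],
    [0,0,0,0,0,0,0],
    [0,0,0,0,0,0,0],
  ],
)

```text
time_s: 10.5
tcp_pos: [0.5859, 0.1974, 0.0855]
ee_rot: [[-0.281, -0.96, 0.002], [-0.96, 0.281, 0.001], [-0.001, -0.002, -1.0]]
wrist_force: [0.9, -0.4, 1.4]
gripper_width: 0.005
gripper_force: 0.9
```

drive_tool(
  rows=[
    [0,0,0,-2,0,0,0],
    [0,0,0,-1,0,0,0],
    [0,0,0,0,0,0,0],
  ],
)

```text
time_s: 10.75
tcp_pos: [0.5859, 0.1974, 0.0821]
ee_rot: [[-0.281, -0.96, 0.002], [-0.96, 0.281, 0.001], [-0.001, -0.002, -1.0]]
wrist_force: [1.2, -0.4, 3.6]
gripper_width: 0.004
gripper_force: 1.9
```

drive_tool(
  rows=[
    [0,0,0,-2,0,0,0],
    [0,0,0,-1,0,0,0],
    [0,0,0,0,0,0,0],
  ],
)

```text
time_s: 11.0
tcp_pos: [0.5859, 0.1974, 0.0804]
ee_rot: [[-0.28, -0.96, 0.002], [-0.96, 0.28, 0.0], [-0.001, -0.002, -1.0]]
wrist_force: [-0.5, -0.6, 9.8]
gripper_width: 0.007
gripper_force: 5.2
```

drive_tool(
  rows=[
    [0,0,0,-1,0,0,0],
    [0,0,0,0,0,0,0],
    [0,0,0,0,0,0,0],
  ],
)

```text
time_s: 11.25
tcp_pos: [0.5859, 0.1974, 0.0803]
ee_rot: [[-0.28, -0.96, 0.002], [-0.96, 0.28, 0.0], [-0.001, -0.002, -1.0]]
wrist_force: [-3.1, -0.8, 14.1]
gripper_width: 0.007
gripper_force: 7.2
```

drive_tool(
  rows=[
    [0,0,0,5,0,0,0],
    [0,0,0,10,0,0,0],
    [0,0,0,35,0,0,0],
    [0,0,0,35,0,0,0],
    [0,0,0,0,0,0,0],
  ],
)

```text
time_s: 11.67
tcp_pos: [0.5882, 0.1985, 0.1695]
ee_rot: [[-0.28, -0.96, 0.01], [-0.96, 0.28, 0.004], [-0.007, -0.009, -1.0]]
wrist_force: [0.3, 0.9, 1.5]
gripper_width: 0.007
gripper_force: 0.0
```

drive_tool(
  rows=[
    [0,-30,0,30,0,0,0],
    [0,-30,0,0,0,0,0],
    [0,-30,0,0,0,0,0],
    [0,0,0,0,0,0,0],
    [0,0,0,0,0,0,0],
  ],
)

```text
time_s: 12.08
tcp_pos: [0.494, 0.1968, 0.1919]
ee_rot: [[-0.28, -0.96, -0.001], [-0.96, 0.28, -0.0], [0.001, 0.001, -1.0]]
wrist_force: [0.2, 0.7, 0.5]
gripper_width: 0.005
gripper_force: 0.0
```

Run:
```python
from h import *
rel()
t=capture("top"); save(t,"end.png",(150,350,125,245),4)
```

```text
t 12.0833 tcp [0.49395782 0.1967995  0.1918888 ] yaw -16.3 rad -0.11920334021678966 off 0.12283668386008978 F [0.21 0.65 0.54] j6 -55.428660737688716
```

View pics/end.png

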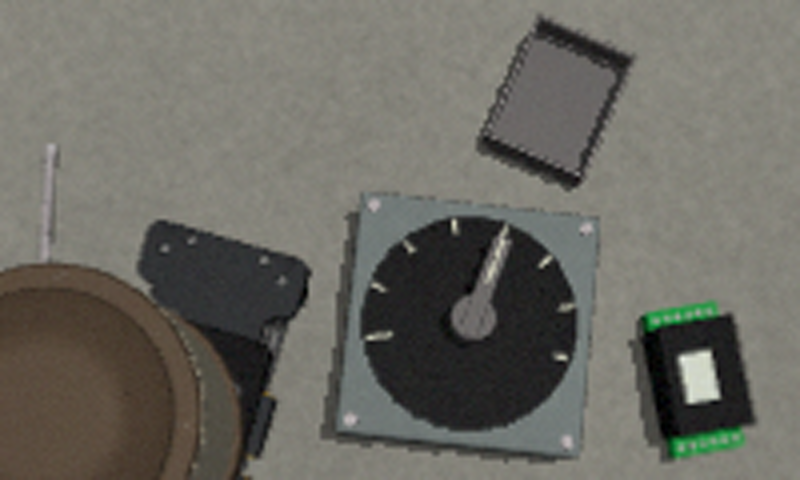

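The handle is still on the fifth mark (tip (505,230)), the tray and module look unmoved, and the button bottomed at 14 N before I released it.

```bash
python3 -c "
from station import finish_job
print(finish_job())"
```

```text
the job is handed in; nothing more can be done
None
```

I pushed the selector back to its first mark and then four clicks clockwise to the fifth, pressed the button fully down and released it, and handed the job in at about 12 s; no verdict came back.

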